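# Let down the lid of the cutter case without a bang

## Task

The wooden cutter case on the bench stands open, its lid leaning back past upright. Tip the lid forward with a finger, catch it on the finger as it falls and lower it gently until it is fully shut, without letting it bang down. Do not grip or squeeze the lid, and leave everything else on the bench as it is.

Things in the scene. Friction and masses are not known exactly. Their poses are not given: they have to be found in the camera images.
- case: Wooden cutter case, fixed to the bench: open box 120 (its x) x 220 (its y) x 70 mm high, walls 8. Its lid is hinged along the top of its +x wall and opens towards +x; at the start this points roughly to the robot's left (world +y, give or take 0.35 rad), so the lid falls towards the robot's right. Origin: centre of the underside, on the bench; x from front wall to hinge. Cutters inside stay below 60 mm.
- lid (a joint): Lid angle, rad: 0 shut and level, 1.57 upright, 1.85 leaning back on its stop (start). 0.27 to 0.35 kg, free but for a weak damper: it balances at about 1.49 and falls back above that; let go at 1.40 it starts slowly, is at 0.6 some 3 to 4 s later and hits the rim at about 0.7 rad/s: a bang. Gentle is under 0.45 rad/s over the last 0.25 rad; only the last 4 mm of the lip may drop.
- lid_lip (a point): Middle of the lid's free edge, on its inner face (underside when shut). Lid: flat board 150 mm from hinge to free edge, 220 wide, 12 thick towards the outer side (above when shut). Shut, it overhangs the box's front wall by 30 mm, 70 above the bench: room for a fingertip beneath. Axes turn with the lid: x from lip to hinge, z out of the outer face.
- lid_hinge (a point): Middle of the hinge line, on the lid's inner face: 60 ahead (case x) of the case's origin and 70 above the bench. The hinge axis is the case's y.
- pencil: Flat carpenter's pencil, 165 x 13 x 8, lying. Sizes in mm; its origin is at the centre of its underside. A bystander: leave it alone.
- rule: Folded joiner's rule of wood, 235 x 34 x 15, lying. Sizes in mm; its origin is at the centre of its underside. A bystander: leave it alone.
- tape: Round steel tape measure, diameter 64, height 32. Sizes in mm; its origin is at the centre of its underside. A bystander: leave it alone.
- screwdriver: Screwdriver with a black handle, 190 long, lying. Sizes in mm; its origin is at the centre of its underside. A bystander: leave it alone.
- mug: White mug, diameter 80, height 90, handle at its own +y. Sizes in mm; its origin is at the centre of its underside. A bystander: leave it alone.
- glue: White glue bottle, diameter 56, height 150. Sizes in mm; its origin is at the centre of its underside. A bystander: leave it alone.
- offcut: Wooden offcut, 90 x 60 x 40. Sizes in mm; its origin is at the centre of its underside. A bystander: leave it alone.

How it is judged (in metres and radians):
On the way, in this order (a step that is already met when the one before it is completed fails the run):
1. the lid is tipped forward past upright (value of joint lid below 1.45 rad), for 0.02 s.
2. the lid, more than 0.12 rad from shut and less than 1.1 rad open, is carried by the fingers and comes down no faster than 0.45 rad/s (value of joint lid between 0.12 and 1.1 rad and contact force between the fingers and lid above 0.3 N and velocity of joint lid above -0.45 rad/s), for 0.3 s.
3. the lid is shut (value of joint lid below 0.02 rad), for 0.1 s.
At the end, for the whole second after the job is handed in: The lid is fully shut (within 0.02 rad) and at rest, and no bystander is more than 20 mm from where it stood (value of joint lid below 0.02 rad and velocity of joint lid between -0.05 and 0.05 rad/s and distance of each of pencil, rule, tape, screwdriver, mug, glue, offcut from where it was at the start of the episode below 0.02 m); the robot touches nothing.
It fails at once if the lid bangs down: faster than 0.45 rad/s between 0.25 and 0.03 rad from shut (value of joint lid between 0.03 and 0.25 rad and velocity of joint lid below -0.45 rad/s).
It fails at once if the lid is squeezed or forced: more than 25 N between fingers and lid (contact force between the fingers and lid above 25 N).
It fails at once if a bystander is shifted, lifted or carried off by more than 20 mm (distance of any of pencil, rule, tape, screwdriver, mug, glue, offcut from where it was at the start of the episode above 0.02 m).
It also fails if it takes over 51 s, if anything falls off the work surface, if the arm or the gripper's body presses on something with over 40 N, if the wrist force passes 120 N, or if a joint passes its speed limit or range.

## Robot

A 6-joint arm with a two-finger parallel gripper is mounted at the origin on the work surface. World frame = base frame: x ahead of the robot, y to its left, z up, the work surface at z = 0. Lengths are in m, angles in degrees, forces in N, time in s.
With the tool pointing down it reaches from about 0.4 to 0.825 m from the base axis. Payload 7 kg.
Tool frame: the origin (TCP) lies at the centre of the arm's flange, where the gripper is bolted on; the fingertips stand 178 mm ahead of it and the grasp point (between the pads) lies 159 mm ahead of it (r.tips_ahead is the z of the fingertips in the tool frame, in m); z points along the fingers, y is the line along which they close (so a half turn about z gives the same grasp; the last joint's range is limited). The gripper opens to 88 mm and grips with 3 to 60 N. Pads are 19 mm wide; open, the fingers measure 130 mm over their backs; the gripper's body (78 mm by 193 mm) begins 47 mm behind the grasp point.
Start: joints at [-57.061, 20.546, 0.682, 0, -70.136, -16.507], TCP at [0.191, -0.647, 0.405] pointing down, gripper open.
Joint ranges: [-176.03, 176.03], [-82.01, 121.73], [-58.28, 71.71], [-173.87, 95.51], [-174.79, -0.11], [-173.66, 173.66]. Speed limits (degrees/s): [136.94, 136.94, 172.46, 180, 180, 180].

## Interface

Orientations are given as [roll, pitch, yaw] about the fixed x, y, z axes, in that order (R = Rz(yaw) Ry(pitch) Rx(roll)).
In Python, from plant import r gives the robot as it stands. The module is installed in compiled form; this text tells all that it offers.
- The arm moves only by the shell command python3 -m pendant 'ROWS' [FORCE]. ROWS is JSON, a list that holds one entry, the list of rows, each a list of 7 numbers: the shift along the tool's x, y, z in m, then the turn, a rotation vector about the tool's x, y, z in degrees, then the gripper command: -1 is shut, 1 is fully open, values between are in proportion. A call has 1 to 5 rows; each row is the pose to reach, as a shift and turn from the pose commanded when the call began, along the tool's axes at that moment; what a row does not reach only later rows make up. A row lasts 1/10 s, in which the tool goes at most 50 mm and 8.59 degrees, less where a joint would pass 70% of its speed; a pose out of reach is approached as far as the arm can. A call with a gripper value outside its range is refused whole. The fingers move at their own pace and stop on an object; FORCE is the grip in N (left out, the last holds). Time passes only in rows, so rows that repeat a pose let the fingers close. It gives the time, the measured TCP pose, the force, the opening and the grip force at its end, in the units of the state.
- r.get_state(): the state, without advancing time (a new reading comes with each control period).
- r.capture(name): name is "scene" or "top"; returns the picture (400x640x3 uint8, red, green, blue); there is no depth.
- r.camera_params(name): a dict with "fx", "fy", "cx", "cy" (pixels), "dist_coeffs" ([k1, k2, p1, p2, k3] as OpenCV has them; the pictures are not rectified), "R" (3x3) and "t" (3): a world point X has camera coordinates R X + t. Camera axes: x right, y down, z forward; pixel columns grow to the right and rows downward; lengths in m; the calibration is good to about 2 mm. A picture is of the moment at which its call begins. camera_params takes no time and is no camera call.
- r.close_job(): hands the job in; it is judged then, once.
The state is a dict: "time_s": time; "joints": joint angles; "qd": joint speeds; "joint_torque": joint torques, N m; "tcp_pos": TCP position; "eef_rot": TCP orientation; "contact_force": force on the tool from outside, world axes, zero at the start; "moment": the same for the moment, N m; "gripper_width": finger opening in m; "gripper_force": force on a finger pad.
Only numpy, scipy, OpenCV 4.12 (cv2) and the standard library are available. Lean on these libraries where they do the work, as an engineer would, in place of code of your own. Each camera call takes 0.05 s, during which the arm holds its last target. There are 200 camera calls.

## Working session

There is one attempt and no reset: what is moved stays moved. The work goes in short steps, Python scripts to look and compute and a shell command to move; the robot and the scene stay as the last step left them, time stands still between calls to the robot, and variables do not carry over. Pictures are saved under pics/ and viewed, at most 10 in all, crops included, and the job is handed in when it is done.

```bash
mkdir -p pics; python3 - <<'E'
from plant import r
import cv2, numpy as np
for n in("scene","top"):
    im=r.capture(n); cv2.imwrite(f"pics/{n}0.png",im[:,:,::-1])
    p=r.camera_params(n); R=np.array(p["R"]);print(n,p["fx"],p["dist_coeffs"],"pos",-R.T@np.array(p["t"]),"fwd",R[2])
s=r.get_state();print(s)
E
```

```text
scene 390.26213350221116 [0.01008103 0.         0.         0.         0.        ] pos [1.1372034  0.11757632 0.67032753] fwd [-0.70192524 -0.1423402  -0.69788267]
top 380.48898494467534 [-0.03815784  0.          0.          0.          0.        ] pos [ 0.44466331 -0.02612711  0.9780953 ] fwd [ 0.09249104 -0.00536439 -0.99569907]
{'time_s': 0.1, 'joints': array([-5.70584178e+01,  2.05899510e+01,  6.38702780e-01, -1.89720146e-02,
       -7.01345461e+01, -1.65060393e+01]), 'qd': array([ 0.02206051, -0.12799351,  0.19577907, -0.02382165, -0.0377117 ,
       -0.14110327]), 'joint_torque': array([-1.51527587e-03, -5.84163880e+01,  2.93750328e+01,  7.01551124e+00,
        1.01531067e-02, -7.89420778e-05]), 'tcp_pos': array([ 0.1909301 , -0.64726315,  0.40378027]), 'eef_rot': array([ 1.79912674e+02, -7.27739499e-03, -1.63570912e+02]), 'contact_force': array([-0.52014556,  0.32356775, -0.57847639]), 'moment': array([-0.01174793, -0.02692785,  0.00331173]), 'gripper_force': 0.0, 'gripper_width': 0.08799951244434523}
```

View pics/scene0.png

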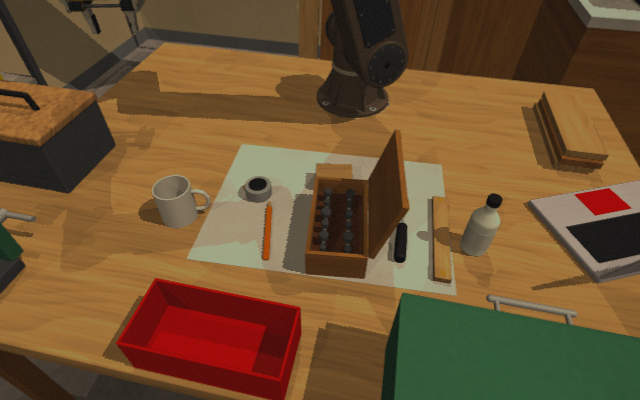

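View pics/top0.png

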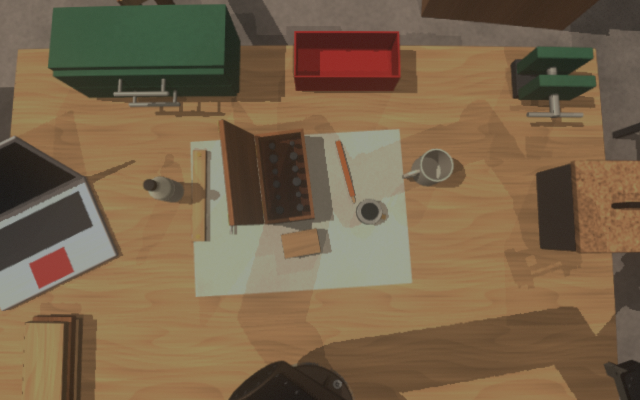

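The scene view shows the case at about (340,225) px with its lid up on the hinge side. In the top view the box is at about (285,178), and its lid edge runs from (222,122) to (232,230). The offcut is at (300,243), the tape at (369,211), the pencil at (346,170) and the rule at (199,195). Next I'll enlarge both views to get the corners.

```bash
python3 - <<'E'
import cv2
t=cv2.imread("pics/top0.png")[110:260,180:380]; cv2.imwrite("pics/topc.png",cv2.resize(t,None,fx=4,fy=4,interpolation=cv2.INTER_CUBIC))
t=cv2.imread("pics/scene0.png")[130:280,280:480]; cv2.imwrite("pics/scenec.png",cv2.resize(t,None,fx=4,fy=4,interpolation=cv2.INTER_CUBIC))
E
```

```text
(no output)
```

View pics/topc.png

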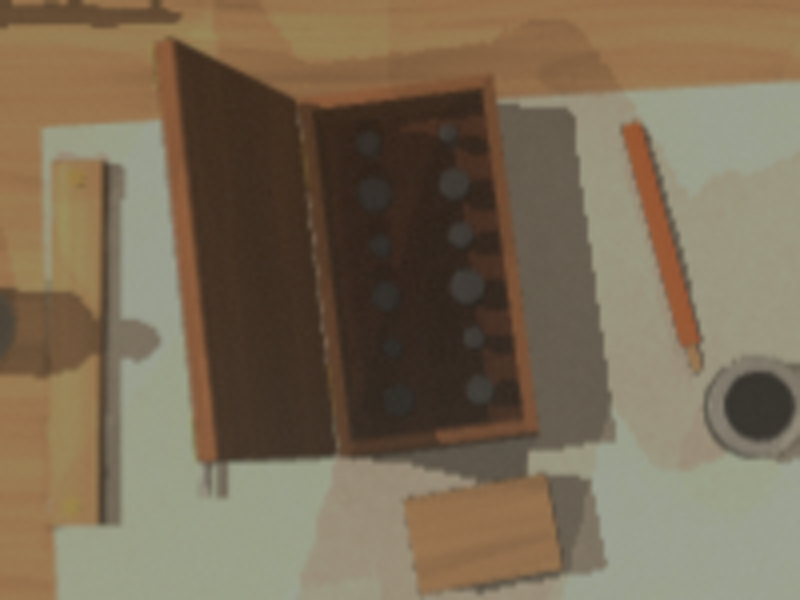

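View pics/scenec.png

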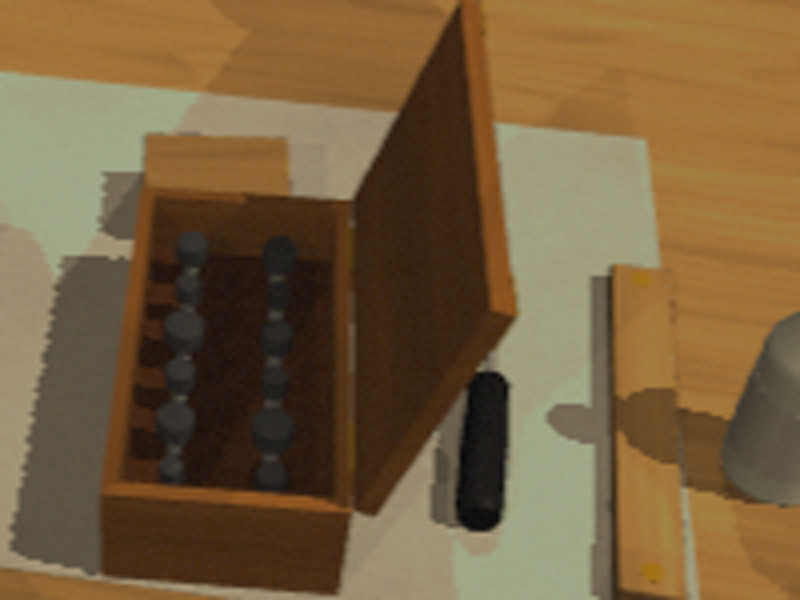

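Corners, in full-image pixels:

| Point | Top view | Scene view |
|---|---|---|
| Front rim corners | (303,129.5), (314.2,218) | (317,178), (306,252.5) |
| Hinge corners | (254.5,136), (265.5,223.8) | (368,180), (368,255) |
| Inner corners of the lid's lip | (223,119.5), (233.8,225) | (395.5,131), (403,208.8) |

I'll cast rays for these and for the bystanders.

```bash
cat > h.py <<'E'
import numpy as np, cv2
from plant import r
P={n:r.camera_params(n) for n in("scene","top")}
def ray(n,uv):
    p=P[n];K=np.array([[p["fx"],0,p["cx"]],[0,p["fy"],p["cy"]],[0,0,1]])
    x,y=cv2.undistortPoints(np.array([[uv]],float),K,np.array(p["dist_coeffs"]))[0,0]
    R=np.array(p["R"]);return -R.T@np.array(p["t"]),R.T@np.array([x,y,1])
def onz(n,uv,z):
    c,d=ray(n,uv);return (c+d*(z-c[2])/d[2])
def two(a,b):
    A=np.zeros((3,3));v=np.zeros(3);rs=[ray("top",a),ray("scene",b)]
    for c,d in rs:
        d=d/np.linalg.norm(d);M=np.eye(3)-np.outer(d,d);A+=M;v+=M@c
    X=np.linalg.solve(A,v)
    return X,[np.linalg.norm(np.cross(X-c,d/np.linalg.norm(d))) for c,d in rs][0]
E
python3 - <<'E'
from h import *
np.set_printoptions(precision=4,suppress=True)
for k,a,b in [("frontfar(+X)",(303,129.5),(306,252.5)),("frontnear",(314.2,218),(317,178)),("hinge+X",(254.5,136.2),(368,255)),("hinge-X",(265.5,223.8),(368,180)),("lip+X",(223,119.5),(403,208.8)),("lip-X",(233.8,225),(395.5,131.2))]:
    X,e=two(a,b);print(k,"top@.07",onz("top",a,.07)[:2],"scene@.07",onz("scene",b,.07)[:2],"two",X,e)
t=lambda x,y:(180+x/4,110+y/4)
for k,u,z in[("offcut1",t(408,497),.04),("offcut2",t(547,475),.04),("offcut3",t(560,570),.04),("rule1",t(105,160),.015),("rule2",t(103,523),.015),("pencil1",t(632,125),.008),("pencil2",t(697,370),.008),("tape",t(760,408),.032),("glue top",(150,185),.15),("mug",(436,165),.09)]:
    print(k,onz("top",u,z))
E
```

```text
frontfar(+X) top@.07 [0.695  0.0064] scene@.07 [0.6981 0.0092] two [0.6957 0.0075 0.0665] 0.001020560940483998
frontnear top@.07 [ 0.4792 -0.0206] scene@.07 [ 0.487  -0.0147] two [ 0.4791 -0.0185  0.0622] 0.002136351220046844
hinge+X top@.07 [0.6786 0.1245] scene@.07 [0.6782 0.1252] two [0.6785 0.1248 0.0703] 0.00033683686625134753
hinge-X top@.07 [0.4656 0.0954] scene@.07 [0.4679 0.1003] two [0.4654 0.0981 0.0672] 0.0022505915915767114
lip+X top@.07 [0.7207 0.2025] scene@.07 [0.5417 0.1835] two [0.6787 0.168  0.208 ] 0.0002873950878140366
lip-X top@.07 [0.4629 0.171 ] scene@.07 [0.2616 0.1486] two [0.4602 0.1415 0.2061] 5.44560524672486e-05
offcut1 [0.4407 0.0587 0.04  ]
offcut2 [ 0.4539 -0.0266  0.04  ]
offcut3 [ 0.396  -0.0344  0.04  ]
rule1 [0.657  0.2578 0.015 ]
rule2 [0.4245 0.2533 0.015 ]
pencil1 [ 0.6807 -0.0824  0.008 ]
pencil2 [ 0.5209 -0.1228  0.008 ]
tape [ 0.4952 -0.1594  0.032 ]
glue top [0.5494 0.3408 0.15  ]
mug [ 0.6034 -0.3103  0.09  ]
```

The measurements agree:

- **Rim height:** about 0.07 m.
- **Lip:** at z of about 0.207 m, where 0.214 is expected.
- **Hinge middle:** about (0.572, 0.111, 0.07).
- **Case x direction:** about 97.5° in azimuth.

With the fingers shut, I'll first rehearse the support pose in front of the open case. Then I'll push from behind, cross over the lid and catch it.

```bash
cat > g.py <<'E'
import sys,numpy as np
from scipy.spatial.transform import Rotation as Ro
from plant import r
# usage: g.py x y z beta -> shift/turn (tool axes) to TCP target with tool tilted beta deg towards +y
s=r.get_state();R=Ro.from_euler("xyz",s["eef_rot"],degrees=True)
print("t",s["time_s"],"tcp",s["tcp_pos"].round(4),"rpy",s["eef_rot"].round(1),"F",s["contact_force"].round(2),"q",s["joints"].round(0))
V=Ro.from_matrix(np.array([[0,-1,0],[-1,0,0],[0,0,-1.]]))
a=np.array(list(map(float,sys.argv[1:])))
for x in a.reshape(-1,4):
    T=V*Ro.from_euler("y",-x[3],degrees=True)
    print("shift",R.inv().apply(x[:3]-s["tcp_pos"]).round(4),"turn",(R.inv()*T).as_rotvec(degrees=True).round(1))
E
python3 g.py .59 -.17 .40 0 .581 -.101 .286 50 .59 -.17 .177 50
```

```text
t 0.1 tcp [ 0.1909 -0.6473  0.4038] rpy [ 179.9   -0.  -163.6] F [-0.52  0.32 -0.58] q [-57.  21.   1.  -0. -70. -17.]
shift [-0.5178  0.3449  0.0042] turn [  0.1   0.  -73.6]
shift [-0.5287  0.4135  0.1183] turn [-31.9 -42.7 -68.6]
shift [-0.5178  0.3446  0.2272] turn [-31.9 -42.7 -68.6]
```

```bash
python3 -m pendant '[[[-0.518,0.345,0,0,0,-73.5,-1],[-0.518,0.345,0,0,0,-73.5,-1],[-0.518,0.345,0,0,0,-73.5,-1],[-0.518,0.345,0,0,0,-73.5,-1],[-0.518,0.345,0,0,0,-73.5,-1]]]' 10; python3 g.py .59 -.17 .40 0 .581 -.16 .286 50 .59 -.17 .177 50
```

```text
time_s: 0.6
tcp_pos: [0.3521, -0.4539, 0.4044]
eef_rot: [180.0, 0.0, -120.3]
contact_force: [0.3, -1.6, 0.7]
gripper_width: 0.0532
gripper_force: 0.0
t 0.6 tcp [ 0.3521 -0.4539  0.4044] rpy [ 180.     0.  -120.3] F [ 0.26 -1.64  0.67] q [-33.  11. -12.  -0. -67.   2.]
shift [-0.3651 -0.0624  0.0044] turn [  0.    0.  -30.3]
shift [-0.3692 -0.0497  0.1184] turn [-13.2 -48.8 -28.3]
shift [-0.3651 -0.0625  0.2274] turn [-13.2 -48.8 -28.3]
```

```bash
python3 -m pendant '[[[-0.369,-0.05,0.118,-13.2,-48.8,-28.3,-1],[-0.369,-0.05,0.118,-13.2,-48.8,-28.3,-1],[-0.369,-0.05,0.118,-13.2,-48.8,-28.3,-1],[-0.369,-0.05,0.118,-13.2,-48.8,-28.3,-1],[-0.369,-0.05,0.118,-13.2,-48.8,-28.3,-1]]]'; python3 g.py .59 -.17 .177 50
```

```text
time_s: 1.1
tcp_pos: [0.5001, -0.2669, 0.3292]
eef_rot: [176.9, 37.5, -99.7]
contact_force: [0.7, -0.4, -0.5]
gripper_width: 0.0131
gripper_force: 0.0
t 1.1 tcp [ 0.5001 -0.2669  0.3292] rpy [176.9  37.5 -99.7] F [ 0.7  -0.38 -0.49] q [-24.  21.  -1. -35. -84.  24.]
shift [ 0.0047 -0.0824  0.1839] turn [ -3.6 -12.3  -7.3]
```

```bash
python3 -m pendant '[[[0.005,-0.082,0.184,-3.6,-12.3,-7.3,-1],[0.005,-0.082,0.184,-3.6,-12.3,-7.3,-1],[0.005,-0.082,0.184,-3.6,-12.3,-7.3,-1],[0.005,-0.082,0.184,-3.6,-12.3,-7.3,-1],[0.005,-0.082,0.184,-3.6,-12.3,-7.3,-1]]]'; python3 g.py .59 -.17 .177 50  .57 -.10 .42 0 .58 .2 .42 0
python3 - <<'E'
from plant import r
import cv2
a=r.capture("scene")[90:290,240:500,::-1]; cv2.imwrite("pics/s1.png",cv2.resize(a,None,fx=3,fy=3))
E
```

```text
time_s: 1.6
tcp_pos: [0.5884, -0.1692, 0.1694]
eef_rot: [178.9, 49.9, -90.9]
contact_force: [-1.5, -0.8, 0.1]
gripper_width: 0.0007
gripper_force: 0.0
t 1.6 tcp [ 0.5884 -0.1692  0.1694] rpy [178.9  49.9 -90.9] F [-1.53 -0.85  0.14] q [-18.  37.   2. -48. -80.  37.]
shift [-0.0054 -0.0015 -0.0055] turn [ 0.4 -0.  -0.6]
shift [-0.2362  0.0215 -0.1081] turn [ 0.6 50.  -0.4]
shift [-0.4293  0.0121  0.1215] turn [ 0.6 50.  -0.4]
```

View pics/s1.png

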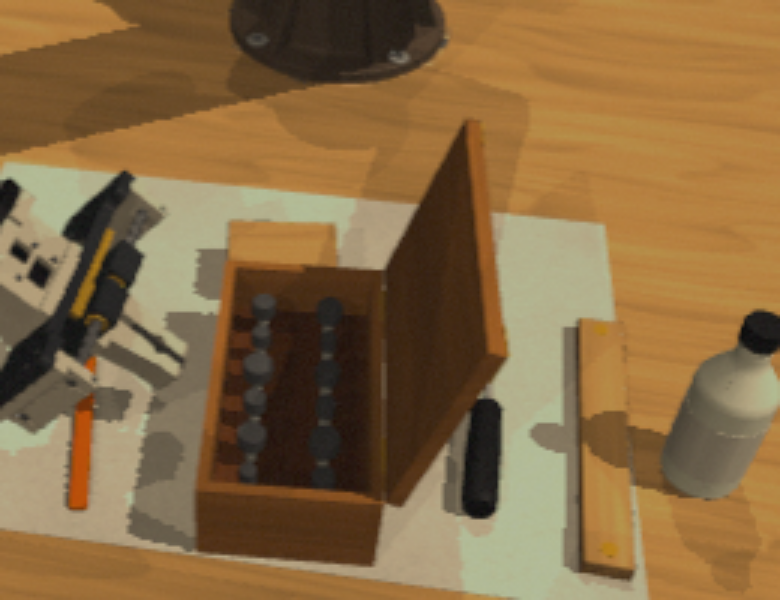

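The crop shows the shut fingertips at about (302,211) in full-image pixels, just in front of the front wall and under where the lip will come. The support pose is reachable. Next I go over and behind the lid.

```bash
python3 -m pendant '[[[-0.236,0.021,-0.108,0.6,50,-0.4,-1],[-0.236,0.021,-0.108,0.6,50,-0.4,-1],[-0.236,0.021,-0.108,0.6,50,-0.4,-1],[-0.236,0.021,-0.108,0.6,50,-0.4,-1],[-0.236,0.021,-0.108,0.6,50,-0.4,-1]]]'; python3 g.py .561 .20 .43 0
```

```text
time_s: 2.15
tcp_pos: [0.5684, -0.1055, 0.4206]
eef_rot: [-179.2, 6.4, -90.1]
contact_force: [0.2, -0.7, -0.7]
gripper_width: 0.0004
gripper_force: 0.0
t 2.15 tcp [ 0.5684 -0.1055  0.4206] rpy [-179.2    6.4  -90.1] F [ 0.22 -0.65 -0.67] q [  6.  11.  -8.  -7. -70.  -4.]
shift [-0.3046  0.0084  0.0246] turn [-0.8  6.4 -0.2]
```

```bash
python3 -m pendant '[[[-0.03,0.008,-0.01,-0.8,6.4,-0.2,-1],[-0.305,0.008,0.024,-0.8,6.4,-0.2,-1],[-0.305,0.008,0.024,-0.8,6.4,-0.2,-1],[-0.305,0.008,0.024,-0.8,6.4,-0.2,-1],[-0.305,0.008,0.024,-0.8,6.4,-0.2,-1]]]'; python3 g.py .561 .20 .43 0 .561 .20 .358 0
```

```text
time_s: 2.65
tcp_pos: [0.5608, 0.1241, 0.4303]
eef_rot: [179.8, 0.4, -90.0]
contact_force: [0.3, -0.6, 0.4]
gripper_width: 0.0003
gripper_force: 0.0
t 2.65 tcp [0.5608 0.1241 0.4303] rpy [179.8   0.4 -90. ] F [ 0.33 -0.59  0.44] q [ 32.  10. -10.  -0. -70. -32.]
shift [-0.0759 -0.0003  0.0008] turn [0.2 0.4 0. ]
shift [-0.0754 -0.0005  0.0728] turn [0.2 0.4 0. ]
```

```bash
python3 -m pendant '[[[-0.05,0,0,0.2,0.4,0,-1],[-0.076,0,0,0.2,0.4,0,-1],[-0.076,0,0.01,0.2,0.4,0,-1],[-0.076,0,0.045,0.2,0.4,0,-1],[-0.076,0,0.072,0.2,0.4,0,-1]]]'; python3 g.py .561 .20 .358 0 .572 .118 .358 0
python3 - <<'E'
from plant import r
import cv2
a=r.capture("scene")[60:260,300:560,::-1]; cv2.imwrite("pics/s2.png",cv2.resize(a,None,fx=3,fy=3))
E
```

```text
time_s: 3.15
tcp_pos: [0.5606, 0.1987, 0.3566]
eef_rot: [179.9, -0.0, -89.9]
contact_force: [0.3, -0.4, -1.1]
gripper_width: 0.0005
gripper_force: 0.0
t 3.15 tcp [0.5606 0.1987 0.3566] rpy [179.9  -0.  -89.9] F [ 0.3  -0.43 -1.07] q [ 38.  15. -14.  -0. -61. -38.]
shift [-0.0013 -0.0004 -0.0014] turn [ 0.1 -0.   0.1]
shift [ 0.0807 -0.0113 -0.0014] turn [ 0.1 -0.   0.1]
```

View pics/s2.png

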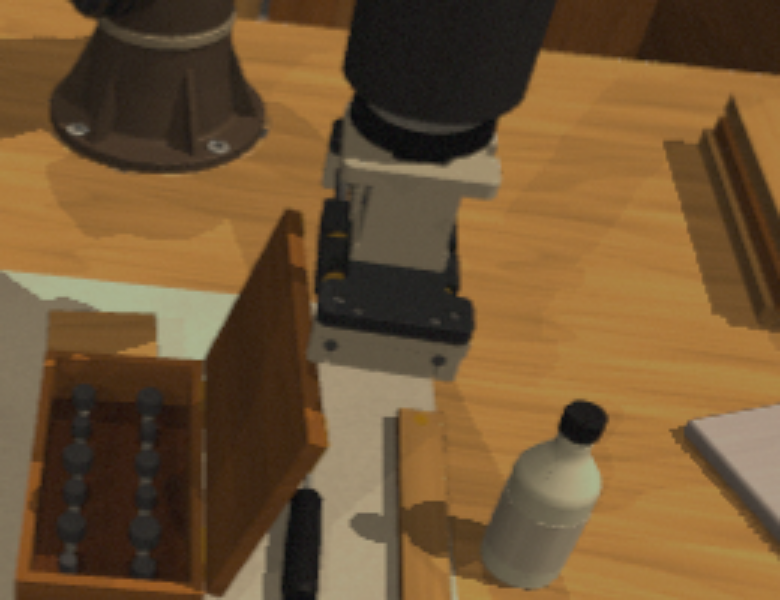

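The gripper stands behind the lid, with the fingers hidden by it. The body's lower edge, at about (403–455,180), is clear of the lid. Now I push slowly.

```bash
python3 -m pendant '[[[0.008,-0.001,0,0,0,0,-1],[0.014,-0.002,0,0,0,0,-1],[0.018,-0.002,0,0,0,0,-1],[0.021,-0.003,0,0,0,0,-1],[0.024,-0.003,0,0,0,0,-1]]]'; python3 -m pendant '[[[0.003,0,0,0,0,0,-1],[0.006,-0.001,0,0,0,0,-1],[0.009,-0.001,0,0,0,0,-1],[0.012,-0.002,0,0,0,0,-1],[0.015,-0.002,0,0,0,0,-1]]]'; python3 -m pendant '[[[0.003,0,0,0,0,0,-1],[0.006,-0.001,0,0,0,0,-1],[0.009,-0.001,0,0,0,0,-1],[0.012,-0.002,0,0,0,0,-1],[0.015,-0.002,0,0,0,0,-1]]]';
```

```text
time_s: 3.7
tcp_pos: [0.5645, 0.1755, 0.3579]
eef_rot: [180.0, 0.0, -89.9]
contact_force: [0.1, 2.4, 1.1]
gripper_width: 0.0004
gripper_force: 0.7
time_s: 4.2
tcp_pos: [0.5662, 0.1606, 0.3567]
eef_rot: [179.8, -0.1, -89.9]
contact_force: [-0.9, 1.6, 0.4]
gripper_width: 0.0004
gripper_force: 0.5
time_s: 4.7
tcp_pos: [0.5682, 0.1455, 0.3568]
eef_rot: [179.9, -0.1, -89.9]
contact_force: [0.4, 0.9, 0.7]
gripper_width: 0.0002
gripper_force: 0.3
```

```bash
python3 -m pendant '[[[0.003,0,0,0,0,0,-1],[0.006,-0.001,0,0,0,0,-1],[0.009,-0.001,0,0,0,0,-1],[0.012,-0.002,0,0,0,0,-1],[0.015,-0.002,0,0,0,0,-1]]]'; python3 g.py .572 .118 .358 0
```

```text
time_s: 5.2
tcp_pos: [0.5703, 0.1305, 0.3568]
eef_rot: [179.9, -0.1, -89.9]
contact_force: [0.4, 1.3, 0.8]
gripper_width: 0.0006
gripper_force: 0.4
t 5.2 tcp [0.5703 0.1305 0.3568] rpy [ 1.799e+02 -1.000e-01 -8.990e+01] F [0.43 1.26 0.84] q [ 32.  14. -15.  -0. -61. -32.]
shift [ 0.0125 -0.0017 -0.0012] turn [ 0.1 -0.1  0.1]
```

```bash
python3 -m pendant '[[[0.003,0,0,0,0,0,-1],[0.006,-0.001,0,0,0,0,-1],[0.009,-0.001,0,0,0,0,-1],[0.011,-0.002,0,0,0,0,-1],[0.013,-0.002,0,0,0,0,-1]]]'; python3 - <<'E'
from plant import r
import cv2
print(r.get_state()["gripper_force"])
a=r.capture("scene")[60:260,280:540,::-1]; cv2.imwrite("pics/s3.png",cv2.resize(a,None,fx=3,fy=3))
E
python3 g.py .572 .16 .43 0
```

```text
time_s: 5.7
tcp_pos: [0.5722, 0.1175, 0.3567]
eef_rot: [179.8, -0.1, -89.9]
contact_force: [0.5, 0.7, -0.0]
gripper_width: 0.0006
gripper_force: 0.1
0.13505834620445967
t 5.75 tcp [0.5722 0.1173 0.3567] rpy [ 1.798e+02 -1.000e-01 -8.990e+01] F [ 0.   -0.57 -0.2 ] q [ 31.  14. -15.  -0. -61. -31.]
shift [-0.0426  0.0003 -0.0733] turn [ 0.2 -0.1  0.1]
```

View pics/s3.png

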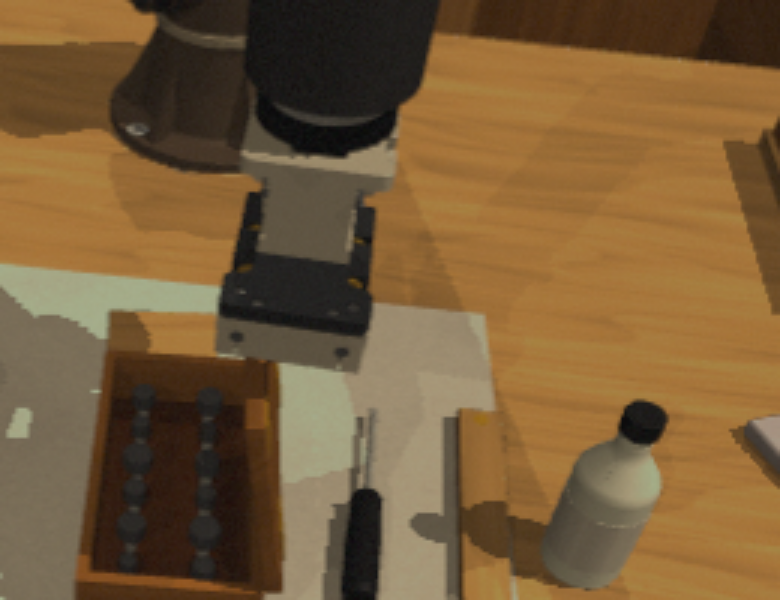

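The lid now appears edge-on, as a strip at about x = 365–373 and y = 180–255 px, so it is nearly upright. A faint contact force remains. I'll give it a little more push and check that it leaves the finger.

```bash
python3 -m pendant '[[[0.002,0,0,0,0,0,-1],[0.004,-0.001,0,0,0,0,-1],[0.006,-0.001,0,0,0,0,-1],[0.006,-0.001,0,0,0,0,-1]]]'; python3 - <<'E'
from h import *
a=r.capture("top"); cv2.imwrite("pics/t4.png",cv2.resize(a[100:250,180:380,::-1],None,fx=4,fy=4))
print(r.get_state()["gripper_force"])
u=np.array([-.13,.9915,0]);hh=np.array([.9915,.13,0]);H=np.array([.572,.111,.07])
for n in("scene","top"):
  p=P[n];K=np.array([[p["fx"],0,p["cx"]],[0,p["fy"],p["cy"]],[0,0,1]])
  for th in(1.5,1.4,1.3,1.2):
    X=H+.108*hh+.15*(-np.cos(th)*u+np.array([0,0,np.sin(th)]))
    print(n,th,cv2.projectPoints(X[None],cv2.Rodrigues(np.array(p["R"]))[0],np.array(p["t"]),K,np.array(p["dist_coeffs"]))[0].ravel().round(1))
E
python3 g.py .572 .16 .44 0 .572 .10 .47 0
```

```text
time_s: 6.15
tcp_pos: [0.5732, 0.1115, 0.3568]
eef_rot: [179.8, -0.1, -89.9]
contact_force: [-0.1, 0.6, 0.7]
gripper_width: 0.0004
gripper_force: 0.0
0.0
scene 1.5 [370.7 199.4]
scene 1.4 [361.5 199.6]
scene 1.3 [352.4 200.4]
scene 1.2 [343.5 201.9]
top 1.5 [247.6 116.9]
top 1.4 [254.9 116.2]
top 1.3 [262.2 115.8]
top 1.2 [269.4 115.6]
t 6.2 tcp [0.5732 0.1116 0.3568] rpy [ 1.798e+02 -1.000e-01 -8.990e+01] F [-0.25 -0.42 -0.02] q [ 30.  14. -15.  -0. -61. -30.]
shift [-0.0483  0.0014 -0.0833] turn [ 0.2 -0.1  0.1]
shift [ 0.0117  0.0015 -0.1132] turn [ 0.2 -0.1  0.1]
```

View pics/t4.png

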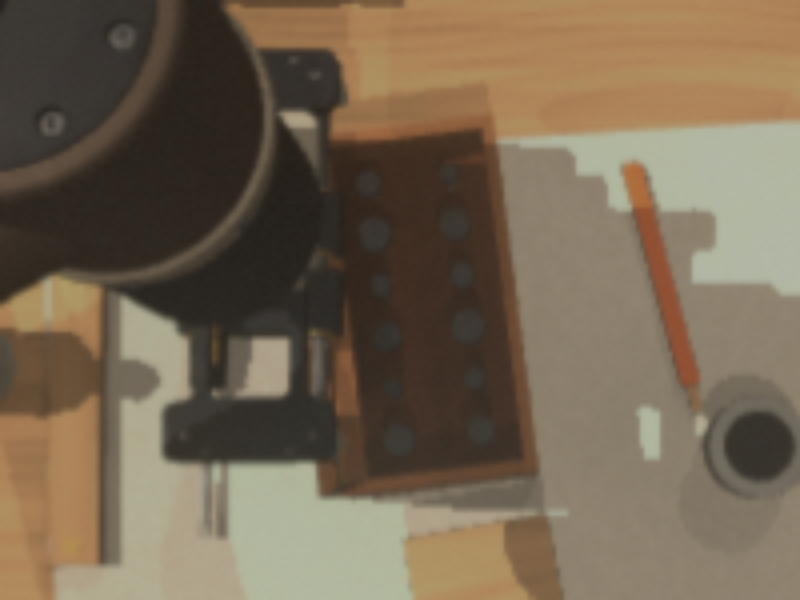

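Contact is now zero and the lid leans over the box, with its near lip corner at about (270,220) px in the top view. It is falling slowly, so I cross over it now.

```bash
python3 -m pendant '[[[0,0,-0.05,0,0,0,-1],[0.005,0,-0.095,0,0,0,-1],[0.055,0,-0.095,0,-8.5,0,-1],[0.105,0,-0.095,0,-17,0,-1],[0.155,-0.005,-0.095,0,-25,0,-1]]]'; python3 g.py .583 -.13 .28 50
```

```text
time_s: 6.7
tcp_pos: [0.5783, -0.0428, 0.4538]
eef_rot: [-179.8, 25.3, -89.6]
contact_force: [1.0, 0.3, -1.0]
gripper_width: 0.0006
gripper_force: 0.0
t 6.7 tcp [ 0.5783 -0.0428  0.4538] rpy [-179.8   25.3  -89.6] F [ 0.97  0.26 -1.03] q [  4.  12.   3. -26. -80.   0.]
shift [ 0.1532 -0.0037  0.1198] turn [  0.1 -24.7   0.4]
```

```bash
python3 -m pendant '[[[0.038,-0.001,0.03,0,-8,0,-1],[0.077,-0.002,0.06,0,-16,0,-1],[0.115,-0.003,0.09,0,-24.7,0,-1],[0.153,-0.004,0.12,0,-24.7,0,-1]]]'; python3 - <<'E'
from plant import r
import cv2
a=r.capture("scene")[100:300,240:500,::-1]; cv2.imwrite("pics/s5.png",cv2.resize(a,None,fx=3,fy=3))
E
python3 g.py .583 -.13 .28 50 .583 -.121 .27 50
```

```text
time_s: 7.1
tcp_pos: [0.5821, -0.1336, 0.2761]
eef_rot: [179.7, 50.0, -90.4]
contact_force: [1.2, -1.0, -0.1]
gripper_width: 0.0006
gripper_force: 0.0
t 7.15 tcp [ 0.5803 -0.1359  0.2675] rpy [178.7  49.8 -91.2] F [-0.82 -1.83 -7.12] q [-15.  28.   2. -48. -84.  29.]
shift [-0.0134 -0.0025 -0.0036] turn [ 0.4 -0.1 -0.8]
shift [-0.0115 -0.0026  0.0097] turn [ 0.4 -0.1 -0.8]
```

View pics/s5.png

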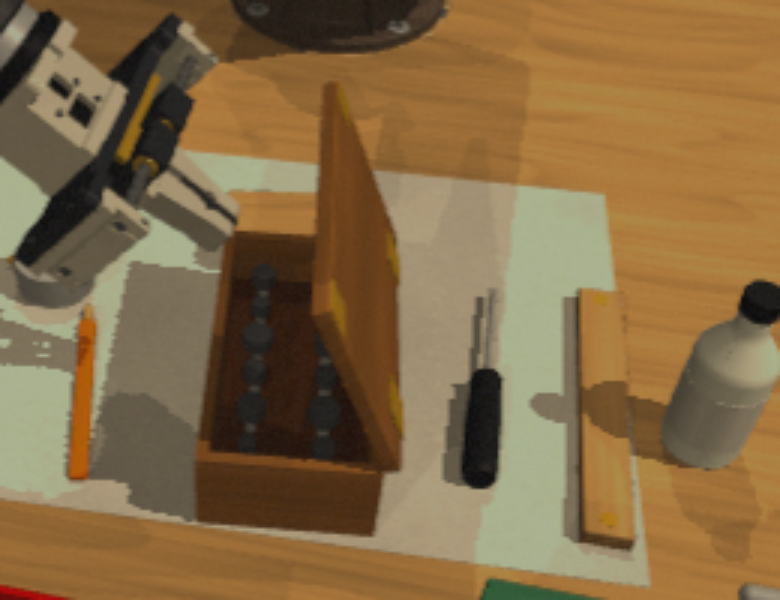

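The near lip corner is at about (345,202) px, which matches th ≈ 1.2 in the projection. The fingertip, at about (318,172), is ahead of the lid. I move in under it to catch at about 0.95 rad.

```bash
python3 -m pendant '[[[-0.006,0,0.006,0,0,0,-1],[-0.012,0,0.011,0,0,0,-1],[-0.018,0,0.016,0,0,0,-1],[-0.018,0,0.016,0,0,0,-1]]]'; python3 g.py .582 -.106 .283 50
```

```text
time_s: 7.55
tcp_pos: [0.5827, -0.105, 0.2844]
eef_rot: [-179.9, 49.6, -89.7]
contact_force: [-0.2, -0.9, -1.0]
gripper_width: 0.0007
gripper_force: 0.0
t 7.55 tcp [ 0.5827 -0.105   0.2844] rpy [-179.9   49.6  -89.7] F [-0.24 -0.88 -1.01] q [-12.  26.   1. -49. -83.  27.]
shift [0.0017 0.0007 0.0002] turn [ 0.1 -0.4  0.2]
```

```bash
python3 -m pendant '[[[0,0,0,0,0,0,-1],[0,0,0,0,0,0,-1],[0,0,0,0,0,0,-1]]]'; python3 g.py .582 -.106 .283 50
```

```text
time_s: 7.85
tcp_pos: [0.5824, -0.107, 0.2825]
eef_rot: [179.8, 49.6, -90.0]
contact_force: [-0.5, 0.3, 0.3]
gripper_width: 0.0006
gripper_force: 0.0
t 7.85 tcp [ 0.5824 -0.107   0.2825] rpy [179.8  49.6 -90. ] F [-0.49  0.31  0.32] q [-12.  26.   1. -48. -83.  27.]
shift [-0.0011  0.0004  0.0004] turn [ 0.2 -0.4  0. ]
```

```bash
python3 -m pendant '[[[0,0,0,0,0,0,-1],[0,0,0,0,0,0,-1],[0,0,0,0,0,0,-1],[0,0,0,0,0,0,-1]]]'; python3 - <<'E'
from plant import r
import cv2
for i in range(4):
    a=r.capture("scene"); print(r.get_state()["contact_force"].round(2))
cv2.imwrite("pics/s6.png",cv2.resize(a[100:300,240:500,::-1],None,fx=3,fy=3))
E
python3 g.py .582 -.106 .283 50
```

```text
time_s: 8.25
tcp_pos: [0.5824, -0.1074, 0.2818]
eef_rot: [179.8, 49.6, -90.1]
contact_force: [-0.4, -0.7, -0.4]
gripper_width: 0.0007
gripper_force: 0.4
[-0.26  0.08 -1.05]
[-1.   -0.25 -0.26]
[ 0.21 -0.4  -0.79]
[ 0.58 -0.23 -0.2 ]
t 8.45 tcp [ 0.5824 -0.1072  0.2819] rpy [179.8  49.6 -90.1] F [ 0.58 -0.23 -0.2 ] q [-13.  26.   1. -48. -83.  27.]
shift [-0.0017  0.0004  0.0002] turn [ 0.2 -0.4 -0.1]
```

View pics/s6.png

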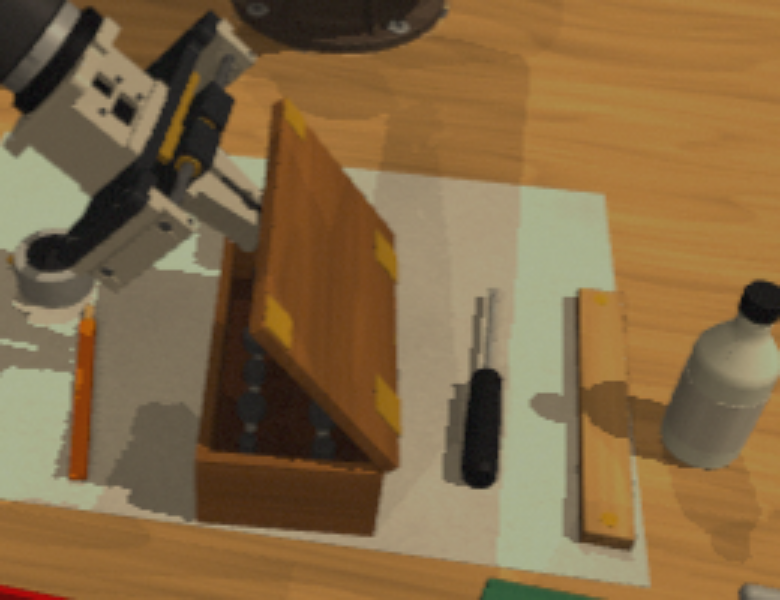

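The lid's inner face rests on the fingertip, which goes under the lip at about (326,178) px. The near lip corner is at about (325,208) and the pad reads 0.4 N, so the lid is caught at about 0.94 rad. Now I compute the lowering arc.

```bash
cat > arc.py <<'E'
import numpy as np
from scipy.spatial.transform import Rotation as Ro
R=Ro.from_matrix(np.array([[0,-1,0],[-1,0,0],[0,0,-1.]]))*Ro.from_euler("y",-50,degrees=True)
u=np.array([-.13,.9915,0]);H=np.array([.572,.111,.07]);d=np.array([.766,-.643])
prev=np.array([.5824,-.1072,.2819])
for th in(.94,.8,.68,.55,.42,.32,.24,.16,.09,.03,-.04,-.1):
    c=np.array([-np.cos(th),np.sin(th)])
    sz=.15*c+.012*d if th<.7 else c*np.interp(th,[.7,.94],[.138,.1296])
    T=H+u*sz[0]+[0,0,sz[1]]+[0,-.1425,.1072]; T[0]=.5824
    print(th,T.round(4),"shift",(R.inv().apply(T-prev)).round(4)); prev=T
E
python3 arc.py
```

```text
0.94 [ 0.5824 -0.1073  0.2819] shift [ 0.0001  0.     -0.    ]
0.8 [ 0.5824 -0.1244  0.2737] shift [ 0.0173  0.     -0.0079]
0.68 [ 0.5824 -0.138   0.2638] shift [ 0.0163  0.     -0.0041]
0.55 [ 0.5824 -0.1492  0.2479] shift [0.0194 0.     0.0017]
0.42 [ 0.5824 -0.1582  0.2306] shift [0.019  0.     0.0042]
0.32 [ 0.5824 -0.1636  0.2167] shift [0.0142 0.     0.0049]
0.24 [ 0.5824 -0.1668  0.2051] shift [0.0109 0.     0.0049]
0.16 [ 0.5824 -0.1692  0.1934] shift [0.0105 0.     0.0057]
0.09 [ 0.5824 -0.1705  0.183 ] shift [0.0088 0.     0.0057]
0.03 [ 0.5824 -0.171   0.174 ] shift [0.0072 0.     0.0054]
-0.04 [ 0.5824 -0.171   0.1635] shift [0.008  0.     0.0068]
-0.1 [ 0.5824 -0.1704  0.1545] shift [0.0065 0.     0.0062]
```

```bash
python3 -m pendant '[[[0.003,0,-0.0015,0,0,0,-1],[0.007,0,-0.003,0,0,0,-1],[0.0105,0,-0.005,0,0,0,-1],[0.014,0,-0.0065,0,0,0,-1],[0.0173,0,-0.008,0,0,0,-1]]]'; python3 -m pendant '[[[0.0033,0,-0.001,0,0,0,-1],[0.0065,0,-0.0017,0,0,0,-1],[0.01,0,-0.0025,0,0,0,-1],[0.013,0,-0.0033,0,0,0,-1],[0.0163,0,-0.004,0,0,0,-1]]]'; python3 g.py .5824 -.138 .2638 50
```

```text
time_s: 8.95
tcp_pos: [0.5824, -0.1248, 0.2737]
eef_rot: [179.7, 49.6, -90.1]
contact_force: [0.7, -1.0, -0.9]
gripper_width: 0.0006
gripper_force: 0.2
time_s: 9.45
tcp_pos: [0.5824, -0.1382, 0.264]
eef_rot: [179.8, 49.6, -90.1]
contact_force: [0.6, -0.9, -0.7]
gripper_width: 0.0004
gripper_force: 0.3
t 9.45 tcp [ 0.5824 -0.1382  0.264 ] rpy [179.8  49.6 -90.1] F [ 0.6  -0.86 -0.75] q [-15.  29.   2. -48. -84.  30.]
shift [-0.     -0.      0.0003] turn [ 0.2 -0.4 -0. ]
```

```bash
python3 -m pendant '[[[0,0,0,0,0,0,-1],[0,0,0,0,0,0,-1],[0,0,0,0,0,0,-1],[0,0,0,0,0,0,-1],[0,0,0,0,0,0,-1]]]';  python3 -m pendant '[[[0.003,0,0,0,0,0,-1],[0.007,0,0.0005,0,0,0,-1],[0.011,0,0.001,0,0,0,-1],[0.015,0,0.0013,0,0,0,-1],[0.0194,0,0.0017,0,0,0,-1]]]'; python3 -m pendant '[[[0.0038,0,0.0008,0,0,0,-1],[0.0076,0,0.0016,0,0,0,-1],[0.0114,0,0.0025,0,0,0,-1],[0.0152,0,0.0033,0,0,0,-1],[0.019,0,0.0042,0,0,0,-1]]]'; python3 g.py .5824 -.1582 .2306 50
```

```text
time_s: 9.95
tcp_pos: [0.5824, -0.138, 0.2642]
eef_rot: [179.8, 49.6, -90.1]
contact_force: [-0.5, -1.4, -0.6]
gripper_width: 0.0004
gripper_force: 0.5
time_s: 10.45
tcp_pos: [0.5824, -0.1495, 0.2478]
eef_rot: [179.8, 49.6, -90.1]
contact_force: [0.6, 0.2, -0.4]
gripper_width: 0.0005
gripper_force: 0.2
time_s: 10.95
tcp_pos: [0.5824, -0.1585, 0.2308]
eef_rot: [179.8, 49.6, -90.1]
contact_force: [-0.0, -0.3, -1.6]
gripper_width: 0.0005
gripper_force: 0.3
t 10.95 tcp [ 0.5824 -0.1585  0.2308] rpy [179.8  49.6 -90.1] F [-0.01 -0.28 -1.58] q [-17.  31.   2. -47. -83.  33.]
shift [-0.0001 -0.      0.0004] turn [ 0.2 -0.4 -0. ]
```

```bash
python3 -m pendant '[[[0.0028,0,0.001,0,0,0,-1],[0.0056,0,0.002,0,0,0,-1],[0.0084,0,0.003,0,0,0,-1],[0.0112,0,0.004,0,0,0,-1],[0.0142,0,0.0049,0,0,0,-1]]]'; python3 -m pendant '[[[0.0022,0,0.001,0,0,0,-1],[0.0044,0,0.002,0,0,0,-1],[0.0066,0,0.003,0,0,0,-1],[0.0088,0,0.004,0,0,0,-1],[0.0109,0,0.0049,0,0,0,-1]]]'; python3 g.py .5824 -.1668 .2051 50
```

```text
time_s: 11.45
tcp_pos: [0.5823, -0.1639, 0.2169]
eef_rot: [179.8, 49.6, -90.1]
contact_force: [-0.2, 0.1, -1.3]
gripper_width: 0.0008
gripper_force: 0.4
time_s: 11.95
tcp_pos: [0.5823, -0.1672, 0.2054]
eef_rot: [179.8, 49.6, -90.1]
contact_force: [2.1, 0.2, -1.8]
gripper_width: 0.0004
gripper_force: 0.6
t 11.95 tcp [ 0.5823 -0.1672  0.2054] rpy [179.8  49.6 -90.1] F [ 2.13  0.21 -1.81] q [-17.  34.   2. -47. -82.  35.]
shift [-0.     -0.0001  0.0005] turn [ 0.2 -0.4 -0. ]
```

```bash
python3 -m pendant '[[[0.0021,0,0.001,0,0,0,-1],[0.0042,0,0.0022,0,0,0,-1],[0.0063,0,0.0034,0,0,0,-1],[0.0084,0,0.0046,0,0,0,-1],[0.0105,0,0.0057,0,0,0,-1]]]'; python3 -m pendant '[[[0.0018,0,0.001,0,0,0,-1],[0.0036,0,0.0022,0,0,0,-1],[0.0054,0,0.0034,0,0,0,-1],[0.0072,0,0.0046,0,0,0,-1],[0.0088,0,0.0057,0,0,0,-1]]]'; python3 g.py .5824 -.1705 .183 50
```

```text
time_s: 12.45
tcp_pos: [0.5823, -0.1697, 0.1937]
eef_rot: [179.8, 49.6, -90.1]
contact_force: [1.1, -0.5, -0.3]
gripper_width: 0.0003
gripper_force: 0.6
time_s: 12.95
tcp_pos: [0.5823, -0.1711, 0.1833]
eef_rot: [179.8, 49.6, -90.1]
contact_force: [0.9, -0.6, -0.7]
gripper_width: 0.0003
gripper_force: 0.7
t 12.95 tcp [ 0.5823 -0.1711  0.1833] rpy [179.8  49.6 -90.1] F [ 0.89 -0.62 -0.73] q [-18.  35.   1. -47. -80.  37.]
shift [-0.0001 -0.0001  0.0006] turn [ 0.2 -0.4 -0. ]
```

```bash
python3 -m pendant '[[[0.0015,0,0.001,0,0,0,-1],[0.003,0,0.002,0,0,0,-1],[0.0044,0,0.003,0,0,0,-1],[0.0058,0,0.0042,0,0,0,-1],[0.0072,0,0.0054,0,0,0,-1]]]'; python3 -m pendant '[[[0.0015,0,0.0013,0,0,0,-1],[0.003,0,0.0026,0,0,0,-1],[0.0045,0,0.004,0,0,0,-1],[0.006,0,0.0054,0,0,0,-1],[0.008,0,0.0068,0,0,0,-1]]]'; python3 - <<'E'
from h import *
a=r.capture("scene");cv2.imwrite("pics/s7.png",a[:,:,::-1])
print(r.get_state()["contact_force"],r.get_state()["gripper_force"])
E
python3 g.py .5824 -.171 .1635 50 .5824 -.1704 .1545 50
```

```text
time_s: 13.45
tcp_pos: [0.5822, -0.1716, 0.1744]
eef_rot: [179.8, 49.6, -90.1]
contact_force: [0.6, -1.4, -1.4]
gripper_width: 0.0005
gripper_force: 0.8
time_s: 13.95
tcp_pos: [0.582, -0.1713, 0.1639]
eef_rot: [179.7, 49.7, -90.1]
contact_force: [0.9, 0.2, -1.2]
gripper_width: 0.0005
gripper_force: 0.0
[ 0.22875368 -0.23114565 -0.79049317] 0.0
t 14.0 tcp [ 0.5819 -0.1713  0.1634] rpy [179.7  49.7 -90.1] F [ 0.23 -0.23 -0.79] q [-18.  37.   1. -48. -79.  38.]
shift [-0.0003 -0.0005  0.0002] turn [ 0.2 -0.3 -0.1]
shift [ 0.0062 -0.0006  0.0065] turn [ 0.2 -0.3 -0.1]
```

The pad force dropped to zero exactly at the shut height. I back out downward and forward, then lift away and check the lid by pixels.

```bash
python3 -m pendant '[[[0.003,0,0.002,0,0,0,-1],[0.013,0,-0.010,0,0,0,-1],[0.024,0,-0.024,0,0,0,-1],[0.035,0,-0.036,0,0,0,-1],[0.035,0,-0.036,0,0,0,-1]]]'; python3 -m pendant '[[[-0.02,0,-0.03,0,0,0,-1],[-0.04,0,-0.06,0,0,0,-1],[-0.06,0,-0.09,0,0,0,-1],[-0.08,0,-0.12,0,0,0,-1],[-0.08,0,-0.12,0,0,0,-1]]]'
python3 - <<'E'
from h import *
a=r.capture("scene"); t=r.capture("top");cv2.imwrite("pics/s8.png",a[:,:,::-1])
u=np.array([-.13,.9915,0]);hh=np.array([.9915,.13,0]);H=np.array([.572,.111,.07])
print("F",r.get_state()["contact_force"],r.get_state()["gripper_force"])
# end face of lid (+h side) in the scene view: red-channel profile down the column through its lip corner
p=P["scene"];K=np.array([[p["fx"],0,p["cx"]],[0,p["fy"],p["cy"]],[0,0,1]])
f=lambda X:cv2.projectPoints(X[None],cv2.Rodrigues(np.array(p["R"]))[0],np.array(p["t"]),K,np.array(p["dist_coeffs"]))[0].ravel()
for th in(0,.03,.1):
    c=-np.cos(th)*u+np.array([0,0,np.sin(th)]);n=np.sin(th)*u+np.array([0,0,np.cos(th)])
    print(th,"lip in/out +x",f(H+.11*hh+.15*c).round(1),f(H+.11*hh+.15*c+.012*n).round(1),"-x",f(H-.11*hh+.15*c+.012*n).round(1))
hsv=cv2.cvtColor(a,cv2.COLOR_RGB2HSV)
x0=int(f(H+.11*hh-.14*u)[0]);print(x0,a[225:285,x0].tolist()[::2])
y0=215;print("row",y0,a[y0,280:330:2].tolist())
E
python3 g.py .58 -.2 .3 50
```

```text
time_s: 14.5
tcp_pos: [0.5821, -0.2249, 0.1604]
eef_rot: [179.8, 49.6, -90.2]
contact_force: [1.0, 0.4, -0.2]
gripper_width: 0.0006
gripper_force: 0.0
time_s: 15.0
tcp_pos: [0.5834, -0.2637, 0.3051]
eef_rot: [-179.5, 49.4, -89.6]
contact_force: [1.3, -0.5, 0.7]
gripper_width: 0.0005
gripper_force: 0.0
F [ 0.52466617 -0.16503575 -0.21722423] 0.0
0 lip in/out +x [289.1 250.5] [288.8 246.6] -x [301.5 170.4]
0.03 lip in/out +x [289.  249.1] [289.  245.2] -x [301.7 168.9]
0.1 lip in/out +x [289.2 245.7] [289.6 241.7] -x [302.3 165.4]
294 [[120, 72, 27], [124, 75, 32], [122, 73, 29], [121, 74, 34], [120, 72, 30], [116, 70, 27], [116, 72, 29], [143, 101, 22], [145, 103, 27], [144, 102, 23], [144, 101, 18], [143, 99, 18], [77, 47, 21], [69, 43, 20], [94, 85, 68], [92, 82, 66], [92, 83, 66], [92, 82, 66], [92, 84, 67], [92, 84, 67], [91, 82, 67], [93, 83, 67], [94, 86, 69], [161, 149, 118], [150, 133, 104], [145, 101, 51], [149, 104, 54], [140, 98, 50], [143, 100, 52], [141, 99, 53]]
row 215 [[117, 105, 84], [118, 106, 85], [115, 103, 82], [115, 104, 83], [117, 105, 85], [116, 104, 83], [118, 106, 84], [98, 85, 66], [122, 72, 29], [122, 72, 30], [121, 71, 29], [112, 68, 28], [113, 69, 27], [116, 71, 29], [114, 69, 27], [118, 70, 28], [121, 73, 30], [116, 70, 29], [110, 64, 23], [110, 66, 32], [108, 65, 27], [111, 68, 30], [105, 63, 29], [106, 63, 28], [108, 65, 26]]
t 15.1 tcp [ 0.5826 -0.262   0.3005] rpy [180.   49.6 -90. ] F [ 0.52 -0.17 -0.22] q [-24.  31.  11. -44. -94.  31.]
shift [-0.0398  0.0026  0.0476] turn [ 0.  -0.4  0. ]
```

The lid's end face is at rows 249–252 in column 294. Shut predicts about 247–251, and open angles lie higher, so the lid is fully down. The arm is clear, so I let it settle and hand in.

```bash
python3 -m pendant '[[[0,0,0,0,0,0,-1],[0,0,0,0,0,0,-1],[0,0,0,0,0,0,-1],[0,0,0,0,0,0,-1]]]'; python3 -c "
from plant import r
print(r.close_job())"
```

```text
time_s: 15.5
tcp_pos: [0.5827, -0.2611, 0.2985]
eef_rot: [179.7, 49.7, -90.1]
contact_force: [-0.8, 0.8, 0.5]
gripper_width: 0.0001
gripper_force: 0.0
the job is handed in; nothing more can be done
None
```

The lid was tipped forward, caught on the shut fingers at about 0.94 rad and lowered at about 0.3 rad/s or less until the camera showed it fully shut; the job was handed in at 15.5 s, with the arm clear and no verdict returned, and I did not re-measure the other items.

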